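# Release a leaf tin and stop it with the other finger

### The job

Let the leaf tin out of the spring dispenser: press the key fully down with one finger, and with the other finger stop the tin on the runway after at least half of it has come past the gate and before its front reaches the open end. Keep the key down all the while, and do not lift the tin or disturb the things lying around. Finish still holding: one finger keeping the key down, the other touching the stopped tin.

Things in the scene. Friction and masses are not known exactly. Their poses are not given: they have to be found in the camera images.
- dispenser: Fixed wooden dispenser. Origin on the bench under the runway's centre line, z up. Runway along its +y: floor 30 mm above the bench, 51.6 mm wide between steel side walls (4 mm thick, 8 mm high), from the spring housing (wooden block, top at 52 mm, y -100 to -50 mm) to the open end at y = +82 mm, where a tin falls to the bench. A fingertip fits between the walls.
- gate (a point): Where the gate crosses the runway, on the floor's centre line (this point is fixed): a steel bar 4 mm thick along y, standing 8 mm above the floor across the runway. It is one piece with the key and sinks with it; with the key over about 8 mm down it is out of the tin's way. Axes as the dispenser's.
- pusher (a joint): Travel of the spring pusher along the runway, m: 0 with the tin at the gate, 0.095 at most. It pushes the tin from behind along dispenser +y, 3.6 N at first, 2.2 N at the end, damped: once the gate is down the tin runs at about 40, later 25 mm/s and passes the open end after about 2 s unless a finger stands in its way. Its rod and knob trail from the back of the housing to y = -197 mm.
- runway (a point): Point on the runway floor on its centre line, 44 mm past the gate and 24 mm before the open end, beside the key: 67 mm along the dispenser's +x from the key's centre. Axes as the dispenser's. A fingertip standing here just clear of the floor is in the tin's way.
- key_top (a point): Centre of the top of the key (spring ejector), moving with it: a flat steel plate 50 mm (dispenser x) by 36 mm (y) on a stem, on the dispenser's -x side. Its top is 47 mm above the bench when up, 35 mm fully down (5 mm above the runway floor), so one finger of a downward gripper can press it while the other, across the runway wall, enters the runway. Axes as the dispenser's.
- key (a joint): How far the key is pressed down, m: 0 up, 0.012 fully down at its stop. Spring: about 2 N at first, 6.3 N at the stop, plus up to 3 N of gate friction; it comes up again when let go.
- tin_center (a point): Centre of the leaf tin, a closed flat brass box 48 mm (across the runway, dispenser x) by 40 mm (along the runway, y) by 16 mm high, loose, about 90 g, lying on the runway floor behind the gate; at the start its centre is about at dispenser y = -9 mm and its front touches the gate. Axes as the dispenser's.
- jar: Bystander: capped amber glass jar, 48 mm across, 65 mm high, upright; origin at the centre of its underside.
- frame: Bystander: empty dark steel square frame, 70 mm outside, 10 mm high, lying flat; origin at the centre of its underside.
- booklet: Bystander: leaf booklet, 72 mm square, 18 mm high; origin at the centre of its underside.
- brush: Bystander: brush 160 mm long lying on the bench along its own x, beyond the open end.
Things that resemble listed ones, but are neither listed nor needed, are in the scene too. What is shaped like the part that bears tin_center but blue or red is not meant.

How it is judged:
By the outcome, as a careful person would: the job done as asked, in the order asked, and still so for the second after the job is handed in, while the arm keeps its last pose, push and grip.
It also fails if it takes over 29 s, if anything falls off the work surface, if the arm or the gripper's body presses on something with over 40 N, if the wrist force passes 120 N, or if a joint passes its speed limit or range.

### The arm

A 6-joint arm with a two-finger parallel gripper is mounted at the origin on the work surface. World frame = base frame: x ahead of the robot, y to its left, z up, the work surface at z = 0. Lengths are in mm, angles in rad, forces in N, time in s.
With the tool pointing down it reaches from about 350 to 775 mm from the base axis. Payload 7.3 kg.
Tool frame: the origin (TCP) lies between the finger pads; the fingertips stand bot.tip_extent ahead of it and the grasp point (between the pads) lies 6 mm ahead of it (bot.tip_extent is the distance from the TCP to the fingertips, in mm); x points along the fingers, y is the direction in which the jaws open and shut, and the axes are right-handed (so a half turn about x gives the same grasp; the last joint's range is limited). The gripper opens to 92 mm and grips with 3 to 60 N. Pads are 19 mm wide; open, the fingers measure 130 mm over their backs; the gripper's body (75 mm by 190 mm) begins 47 mm behind the grasp point.
Start: joints at [-1.372, 0.342, 1.524, -0, 1.275, -0.146], TCP at [177.477, -494.11, 251.741] pointing down, gripper open.
Joint ranges: [-2.53, 2.53], [-0.77, 2.02], [0.04, 2.7], [-1, 4.14], [0.28, 2.66], [-3.11, 3.11]. Speed limits (rad/s): [2.57, 2.57, 3.14, 3.14, 3.14, 3.14].

### API

Orientations are given as [roll, pitch, yaw] about the fixed x, y, z axes, in that order (R = Rz(yaw) Ry(pitch) Rx(roll)).
In Python, from plant import bot, capture, workorder gives the robot as it stands. The module is installed in compiled form; this text tells all that it offers.
- The arm moves only by the shell command python3 -m crank 'ROWS'. ROWS is JSON, a list of rows, each an object with "linear": the shift along the tool's x, y, z in cm, a list of three; "delta_rot": the turn, a rotation vector about the tool's x, y, z in degrees, a list of three; "fingers": the opening, from 0 (shut) to 1 (fully open). In form: [{"linear": [x, y, z], "delta_rot": [wx, wy, wz], "fingers": fingers}, ...]. A call has exactly 5 rows; each row shifts and turns the commanded pose from where the row before left it, along the tool's axes as they then stand; what a row does not reach is not made up. A row lasts 1/10 s, in which the tool goes at most 50 mm and 8.59 degrees, less where a joint would pass 70% of its speed; a pose out of reach is approached as far as the arm can. A call with a gripper value outside its range is refused whole. The fingers move at their own pace and stop on an object; the grip force is fixed at half the most. Time passes only in rows, so rows that do not move let the fingers close, or fill a call up. It gives the time, the measured TCP pose, the force and the opening at its end, in the units of the state.
- bot.get_obs(): the state, without advancing time (a new reading comes with each control period).
- capture(name): name is "scene" or "top"; returns a dict with "image" (400x640x3 uint8, blue, green, red), "mtx" (3x3 intrinsics, pixels), "pose" (4x4, takes a point from camera to world coordinates). Camera axes: x right, y down, z forward; pixel columns grow to the right and rows downward; lengths in mm; the calibration is good to about 2 mm. A picture is of the moment at which its call begins. There is no depth.
- workorder.close_job(): hands the job in, once; it reports no verdict.
The state is a dict: "time": time; "joint_positions": joint angles; "dq": joint speeds; "tau": joint torques, N m; "tool_pos": TCP position; "tcp_rot": TCP orientation; "contact_force": force on the tool from outside, world axes, zero at the start; "moment": the same for the moment, N m; "grip_width": finger opening in mm.
Only numpy, scipy, OpenCV 4.12 (cv2) and the standard library are available. Lean on these libraries where they do the work, as an engineer would, in place of code of your own. Each camera call takes 0.05 s, during which the arm holds its last target. There are 200 camera calls.

## Working session

There is one attempt and no reset: what is moved stays moved. The work goes in short steps, Python scripts to look and compute and a shell command to move; the robot and the scene stay as the last step left them, time stands still between calls to the robot, and variables do not carry over. Pictures are saved under pics/ and viewed, on a budget of 10 in all, crops included, one or two more only if the job needs it, and the job is handed in when it is done.

```bash
mkdir -p pics; python3 - <<'E'
from plant import bot,capture
import cv2,numpy as np
np.set_printoptions(suppress=True,precision=3)
for n in("top","scene"):
    c=capture(n);cv2.imwrite(f"pics/{n}0.png",c["image"]);np.savez(f"{n}0.npz",**c);print(n,c["mtx"],c["pose"])
print(bot.get_obs(),bot.tip_extent)
E
```

```text
top [[512.661   0.    313.129]
 [  0.    512.661 191.721]
 [  0.      0.      1.   ]] [[   0.025   -0.989    0.149  401.215]
 [  -1.      -0.024    0.006   81.442]
 [  -0.003   -0.149   -0.989 1074.976]
 [   0.       0.       0.       1.   ]]
scene [[366.646   0.    316.588]
 [  0.    366.646 200.718]
 [  0.      0.      1.   ]] [[   0.38     0.493   -0.783 1184.98 ]
 [   0.925   -0.2      0.323 -191.412]
 [   0.003   -0.847   -0.532  501.409]
 [   0.       0.       0.       1.   ]]
{'time': 0.1, 'joint_positions': array([-1.372,  0.343,  1.525, -0.   ,  1.275, -0.146]), 'dq': array([-0.001, -0.001, -0.001,  0.002, -0.002,  0.   ]), 'tau': array([  0.002, -43.2  , -24.47 ,   0.072,   0.053,  -0.   ]), 'tool_pos': array([ 177.403, -493.782,  251.144]), 'tcp_rot': array([-1.711,  1.569,  1.776]), 'contact_force': array([ 0.522, -0.253, -0.962]), 'moment': array([0.048, 0.   , 0.011]), 'grip_width': 91.50816006842615} 25.0
```

View pics/top0.png

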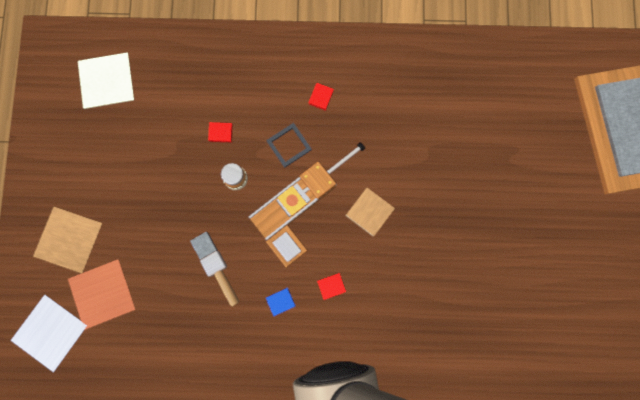

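View pics/scene0.png

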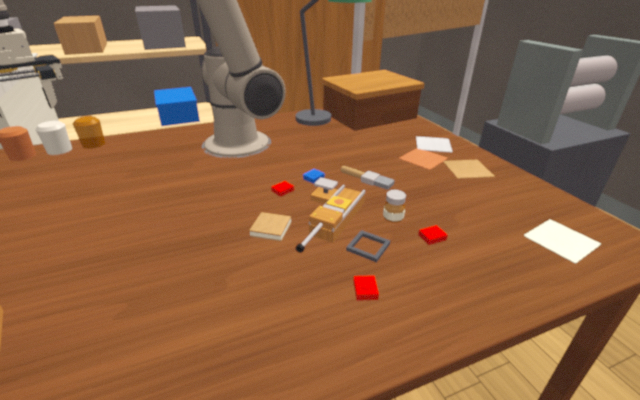

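```bash
python3 - <<'E'
import cv2
a=cv2.imread("pics/top0.png")[130:280,220:380];cv2.imwrite("pics/c1.png",cv2.resize(a,None,fx=4,fy=4,interpolation=cv2.INTER_CUBIC))
E
```

```text
(no output)
```

View pics/c1.png

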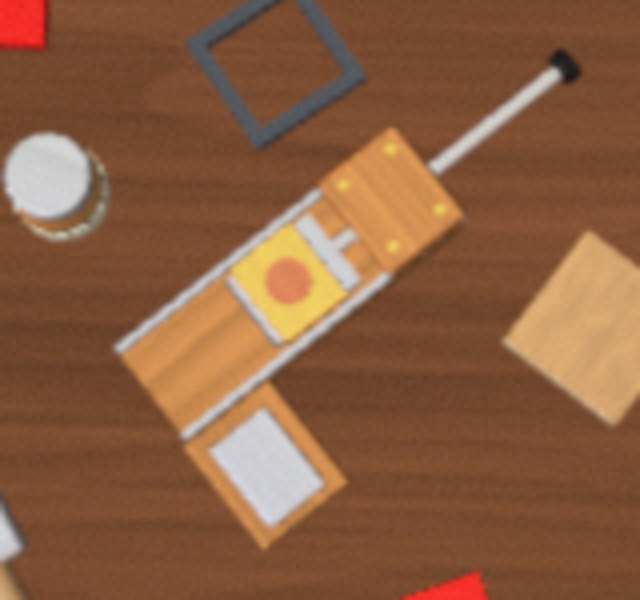

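```bash
cat > h.py <<'E'
import numpy as np
np.set_printoptions(suppress=True,precision=3)
def ray(c,u,v,z):
    d=c["pose"][:3,:3]@np.linalg.inv(c["mtx"])@[u,v,1];o=c["pose"][:3,3];return (o+d*(z-o[2])/d[2])
E
python3 - <<'E'
from h import *
c=np.load("top0.npz")
P=[((389.7,199.7),52,(0,-75)),((289,281),46,(0,-9)),((267,467),47,(-67,58)),((151.5,393),38,(0,82)),((118,349),38,(29.8,82)),((185,437),38,(-29.8,82)),((393,127),52,(29.8,-100)),((463,214),52,(-29.8,-100))]
W=np.array([ray(c,220+(u-1.5)/4,130+(v-1.5)/4,z)[:2] for (u,v),z,_ in P]);D=np.array([d for *_,d in P],float)
wc,dc=W.mean(0),D.mean(0)
H=(D-dc).T@(W-wc);th=np.arctan2(H[0,1]-H[1,0],H[0,0]+H[1,1])
R=np.array([[np.cos(th),-np.sin(th)],[np.sin(th),np.cos(th)]]);t=wc-R@dc
print(W,"\nth",th,np.degrees(th),"t",t,"\nres",W-(D@R.T+t))
for n,p in dict(key=(-67,58),run=(0,58),gate=(0,14)).items():print(n,R@p+t)
from plant import bot
from scipy.spatial.transform import Rotation as Ro
o=bot.get_obs();print(Ro.from_euler('xyz',o['tcp_rot']).as_matrix())
# scene reprojection check
s=np.load("scene0.npz")
for p,z in (((-67,58),47),((0,-9),46),((0,82),30)):
    w=np.r_[R@p+t,z];q=s["pose"][:3,:3].T@(w-s["pose"][:3,3]);print("scene px",(s["mtx"]@q/q[2])[:2])
E
```

```text
[[580.148  80.567]
 [538.205 130.548]
 [444.213 138.597]
 [480.419 198.754]
 [502.345 216.676]
 [458.633 180.948]
 [617.733  79.769]
 [573.706  43.339]] 
th 0.6980370068780873 39.99457443805882 t [532.448 137.117] 
res [[-0.504  0.908]
 [-0.027  0.326]
 [ 0.371  0.107]
 [ 0.673 -1.184]
 [-0.23  -2.415]
 [ 1.718  0.163]
 [-1.817  0.109]
 [-0.184  1.985]]
key [443.842 138.489]
run [495.171 181.551]
gate [523.45  147.843]
[[-0.     0.338 -0.941]
 [ 0.001 -0.941 -0.338]
 [-1.    -0.001 -0.   ]]
scene px [325.508 182.31 ]
scene px [338.432 201.76 ]
scene px [353.294 190.138]
```

```bash
cat > goal.py <<'E'
from h import *
th=np.radians(40);R=np.array([[np.cos(th),-np.sin(th)],[np.sin(th),np.cos(th)]]);t=np.array([532.448,137.117])
G=R@[-33.5,60]+t
E
python3 - <<'E'
from goal import *
from plant import bot
from scipy.spatial.transform import Rotation as Ro
o=bot.get_obs();r=Ro.from_euler('xyz',o['tcp_rot']);M=r.as_matrix()
dy=40-np.degrees(np.arctan2(M[1,1],M[0,1]));print(G,dy)
d=np.r_[G,251]-o['tool_pos']
S=sum((r*Ro.from_rotvec([-np.radians(5.51)*k,0,0])).as_matrix() for k in range(20))
v=np.linalg.solve(S,d);print("per row mm",v)
p=o['tool_pos'].copy()
for k in range(20):
    p=p+(r*Ro.from_rotvec([-np.radians(5.51)*k,0,0])).apply(v)
    if k%5==4:print(p,np.hypot(*p[:2]))
E
```

```text
[468.218 161.546] 110.2462368710811
per row mm [  0.046   4.413 -41.785]
[ 366.441 -406.655  250.977] 547.4002716586114
[ 493.745 -241.973  250.927] 549.8503244902398
[530.445 -37.084 250.954] 531.7400394618078
[468.218 161.546 251.   ] 495.30347771406724
```

```bash
for i in 1; do
python3 -m crank '[{"linear":[0,0.44,-4.18],"delta_rot":[-5.51,0,0],"fingers":0.52},{"linear":[0,0.44,-4.18],"delta_rot":[-5.51,0,0],"fingers":0.52},{"linear":[0,0.44,-4.18],"delta_rot":[-5.51,0,0],"fingers":0.52},{"linear":[0,0.44,-4.18],"delta_rot":[-5.51,0,0],"fingers":0.52},{"linear":[0,0.44,-4.18],"delta_rot":[-5.51,0,0],"fingers":0.52}]'
done
```

```text
time: 0.6
tool_pos: [367.9, -406.0, 251.2]
tcp_rot: [-1.76, 1.57, 2.211]
contact_force: [-0.3, 0.2, -1.6]
grip_width: 56.6
```

```bash

python3 -m crank '[{"linear":[0,0.44,-4.18],"delta_rot":[-5.51,0,0],"fingers":0.52},{"linear":[0,0.44,-4.18],"delta_rot":[-5.51,0,0],"fingers":0.52},{"linear":[0,0.44,-4.18],"delta_rot":[-5.51,0,0],"fingers":0.52},{"linear":[0,0.44,-4.18],"delta_rot":[-5.51,0,0],"fingers":0.52},{"linear":[0,0.44,-4.18],"delta_rot":[-5.51,0,0],"fingers":0.52}]'
python3 -m crank '[{"linear":[0,0.44,-4.18],"delta_rot":[-5.51,0,0],"fingers":0.52},{"linear":[0,0.44,-4.18],"delta_rot":[-5.51,0,0],"fingers":0.52},{"linear":[0,0.44,-4.18],"delta_rot":[-5.51,0,0],"fingers":0.52},{"linear":[0,0.44,-4.18],"delta_rot":[-5.51,0,0],"fingers":0.52},{"linear":[0,0.44,-4.18],"delta_rot":[-5.51,0,0],"fingers":0.52}]'
python3 -m crank '[{"linear":[0,0.44,-4.18],"delta_rot":[-5.51,0,0],"fingers":0.52},{"linear":[0,0.44,-4.18],"delta_rot":[-5.51,0,0],"fingers":0.52},{"linear":[0,0.44,-4.18],"delta_rot":[-5.51,0,0],"fingers":0.52},{"linear":[0,0.44,-4.18],"delta_rot":[-5.51,0,0],"fingers":0.52},{"linear":[0,0.44,-4.18],"delta_rot":[-5.51,0,0],"fingers":0.52}]'
cat >> goal.py <<'E'
from plant import bot,capture
from scipy.spatial.transform import Rotation as Ro
def rep(z):
    o=bot.get_obs();M=Ro.from_euler('xyz',o['tcp_rot']).as_matrix()
    print(o['time'],"pos",o['tool_pos'],"F",o['contact_force'],"w",o['grip_width'])
    print("to go tool cm",M.T@(np.r_[G,z]-o['tool_pos'])/10,"yaw err deg",40-np.degrees(np.arctan2(M[1,1],M[0,1])),"tilt",M[:,0])
    print("TCP in dispenser",R.T@(o['tool_pos'][:2]-t))
E
python3 -c "
from goal import *
rep(85)"
```

```text
time: 1.1
tool_pos: [494.7, -240.6, 251.2]
tcp_rot: [-1.89, 1.57, 2.562]
contact_force: [0.5, -0.9, 0.1]
grip_width: 47.6
time: 1.6
tool_pos: [530.5, -35.4, 251.2]
tcp_rot: [-1.991, 1.57, 2.942]
contact_force: [0.0, 0.4, 0.5]
grip_width: 47.6
time: 2.1
tool_pos: [467.3, 163.1, 251.3]
tcp_rot: [-2.118, 1.57, -2.987]
contact_force: [0.8, 1.7, -0.4]
grip_width: 48.0
2.1 pos [467.338 163.099 251.277] F [ 0.823  1.675 -0.364] w 48.02212861638995
to go tool cm [16.628 -0.025  0.18 ] yaw err deg -0.18674711136227273 tilt [-0.001 -0.    -1.   ]
TCP in dispenser [-33.177  61.755]
```

```bash

python3 -m crank '[{"linear":[3.5,0,0.1],"delta_rot":[0.19,0,0],"fingers":0.52},{"linear":[4,0,0.1],"delta_rot":[0,0,0],"fingers":0.52},{"linear":[4,0,0],"delta_rot":[0,0,0],"fingers":0.52},{"linear":[3.5,0,0],"delta_rot":[0,0,0],"fingers":0.52},{"linear":[0.5,0,0],"delta_rot":[0,0,0],"fingers":0.52}]'
python3 - <<'E'
from goal import *
rep(60)
import cv2
a=capture("top")["image"];b=capture("scene")["image"]
a=cv2.resize(a[150:270,220:380],None,fx=4,fy=4,interpolation=cv2.INTER_CUBIC)[:, :400+240]
b=cv2.resize(b[140:260,270:430],None,fx=4,fy=4,interpolation=cv2.INTER_CUBIC)
cv2.imwrite("pics/d.png",cv2.resize(np.vstack([a,b]),(400,600))); cv2.imwrite("pics/ds.png",b);cv2.imwrite("pics/dt.png",a)
E
```

```text
time: 2.6
tool_pos: [466.6, 159.5, 93.0]
tcp_rot: [-2.077, 1.562, -2.954]
contact_force: [-0.6, -0.6, 0.3]
grip_width: 47.7
2.6 pos [466.637 159.519  92.998] F [-0.602 -0.571  0.313] w 47.703802267258034
to go tool cm [ 3.298  0.276 -0.041] yaw err deg 0.22935626222729155 tilt [-0.008 -0.002 -1.   ]
TCP in dispenser [-36.014  59.464]
```

View pics/ds.png

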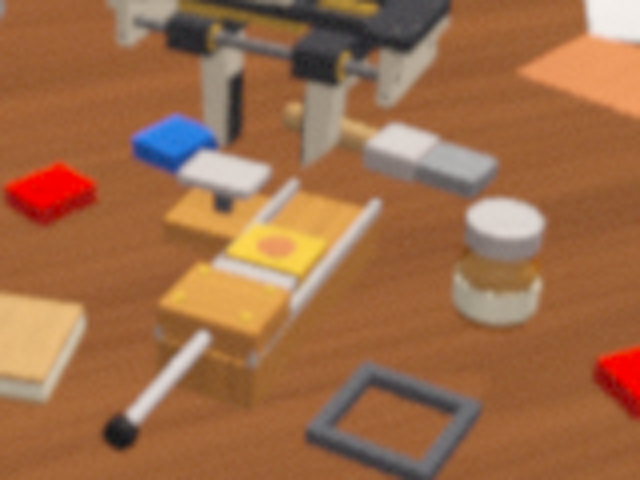

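View pics/dt.png

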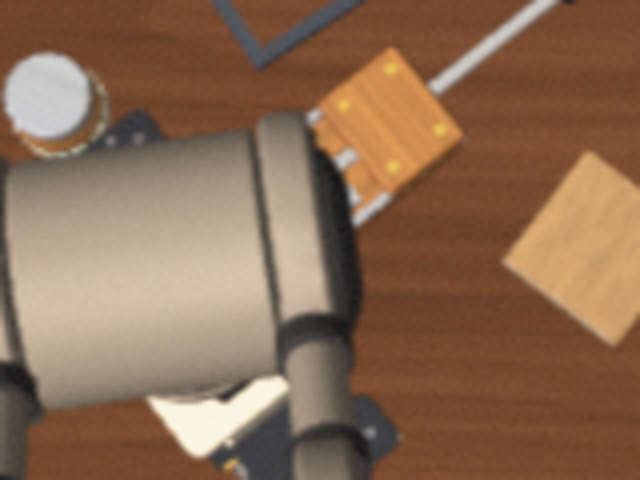

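```bash

python3 -m crank '[{"linear":[0,0,0],"delta_rot":[0,0,0],"fingers":0.52},{"linear":[0,0,0],"delta_rot":[0,0,0],"fingers":0.52},{"linear":[0,0,0],"delta_rot":[0,0,0],"fingers":0.52},{"linear":[0,0,0],"delta_rot":[0,0,0],"fingers":0.52},{"linear":[0,0,0],"delta_rot":[0,0,0],"fingers":0.52}]'
python3 - <<'E'
from goal import *
rep(60)
o=bot.get_obs()
s=np.load("scene0.npz")
for sx in(-33.5,33.5):
    w=np.r_[o['tool_pos'][:2]+R@[sx,0],o['tool_pos'][2]-25];q=s["pose"][:3,:3].T@(w-s["pose"][:3,3]);p=(s["mtx"]@q/q[2])[:2];print((p-[270,140])*4)
E
```

```text
time: 3.2
tool_pos: [469.6, 160.0, 97.2]
tcp_rot: [0.933, 1.57, 0.056]
contact_force: [0.6, -0.8, 0.3]
grip_width: 47.4
3.2 pos [469.623 160.019  97.184] F [ 0.565 -0.808  0.347] w 47.42692828453749
to go tool cm [ 3.718 -0.013 -0.209] yaw err deg 0.2342023050075781 tilt [ 0.001  0.    -1.   ]
TCP in dispenser [-33.406  57.927]
[222.727 134.066]
[321.722 158.387]
```

```bash

python3 -m crank '[{"linear":[0.8,0,-0.2],"delta_rot":[0,0,0],"fingers":0.52},{"linear":[1.0,0,0],"delta_rot":[0,0,0],"fingers":0.52},{"linear":[0.4,0,0],"delta_rot":[0,0,0],"fingers":0.52},{"linear":[0,0,0],"delta_rot":[0,0,0],"fingers":0.52},{"linear":[0,0,0],"delta_rot":[0,0,0],"fingers":0.52}]'
python3 -c "
from goal import *
rep(60)"
python3 -m crank '[{"linear":[0.5,0,0],"delta_rot":[0,0,0],"fingers":0.52},{"linear":[0.5,0,0],"delta_rot":[0,0,0],"fingers":0.52},{"linear":[0.5,0,0],"delta_rot":[0,0,0],"fingers":0.52},{"linear":[0,0,0],"delta_rot":[0,0,0],"fingers":0.52},{"linear":[0,0,0],"delta_rot":[0,0,0],"fingers":0.52}]'
python3 -c "
from goal import *
rep(60)"
```

```text
time: 3.7
tool_pos: [468.1, 161.5, 74.4]
tcp_rot: [-1.959, 1.57, -2.836]
contact_force: [0.5, 0.5, 1.1]
grip_width: 47.4
3.7 pos [468.078 161.519  74.392] F [0.505 0.477 1.085] w 47.38586910331051
to go tool cm [1.439 0.013 0.007] yaw err deg 0.23272818465714806 tilt [-0.001 -0.    -1.   ]
TCP in dispenser [-33.625  60.069]
time: 4.2
tool_pos: [468.7, 161.6, 60.2]
tcp_rot: [0.983, 1.569, 0.106]
contact_force: [0.2, 0.3, 7.0]
grip_width: 47.9
4.2 pos [468.711 161.621  60.162] F [0.212 0.254 7.043] w 47.86022532512796
to go tool cm [ 0.016 -0.043 -0.026] yaw err deg 0.23418678310713403 tilt [ 0.002  0.    -1.   ]
TCP in dispenser [-33.074  59.741]
```

```bash

python3 -m crank '[{"linear":[0.1,0,0],"delta_rot":[0,0,0],"fingers":0.52},{"linear":[0.1,0,0],"delta_rot":[0,0,0],"fingers":0.52},{"linear":[0,0,0],"delta_rot":[0,0,0],"fingers":0.52},{"linear":[0,0,0],"delta_rot":[0,0,0],"fingers":0.52},{"linear":[0,0,0],"delta_rot":[0,0,0],"fingers":0.52}]'
python3 - <<'E'
from goal import *
rep(60)
import cv2
b=capture("scene")["image"]
cv2.imwrite("pics/e.png",cv2.resize(b[140:260,270:430],None,fx=4,fy=4,interpolation=cv2.INTER_CUBIC))
E
```

```text
time: 4.7
tool_pos: [468.7, 161.7, 59.6]
tcp_rot: [0.962, 1.569, 0.085]
contact_force: [-4.6, -1.3, 22.6]
grip_width: 47.7
4.7 pos [468.739 161.664  59.641] F [-4.598 -1.311 22.56 ] w 47.68565452528731
to go tool cm [-0.036 -0.047 -0.024] yaw err deg 0.22421864037276862 tilt [ 0.002  0.    -1.   ]
TCP in dispenser [-33.025  59.755]
```

View pics/e.png

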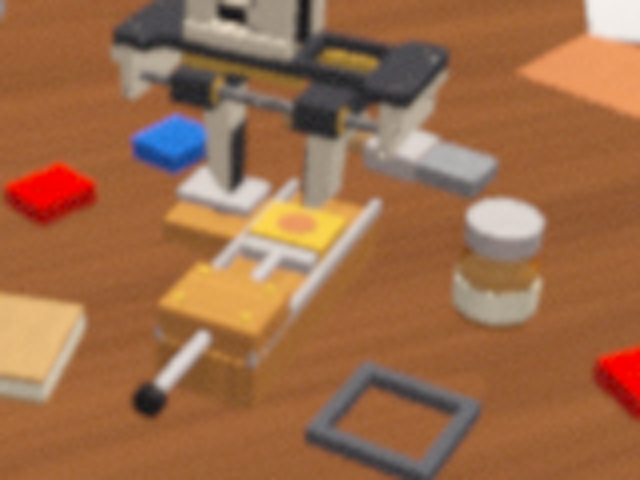

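```bash

for k in 1 2; do python3 -m crank '[{"linear":[0,0,0],"delta_rot":[0,0,0],"fingers":0.52},{"linear":[0,0,0],"delta_rot":[0,0,0],"fingers":0.52},{"linear":[0,0,0],"delta_rot":[0,0,0],"fingers":0.52},{"linear":[0,0,0],"delta_rot":[0,0,0],"fingers":0.52},{"linear":[0,0,0],"delta_rot":[0,0,0],"fingers":0.52}]'
python3 - <<'E'
from goal import *
rep(60)
import cv2
c=capture("scene");b=c["image"]
cv2.imwrite("pics/f.png",cv2.resize(b[140:260,270:430],None,fx=4,fy=4,interpolation=cv2.INTER_CUBIC))
h=cv2.cvtColor(b,cv2.COLOR_BGR2HSV);m=cv2.inRange(h[160:230,290:390],(20,150,170),(32,255,255))
n,l,s,ce=cv2.connectedComponentsWithStats(m);i=1+s[1:,4].argmax();u,v=ce[i]+[290,160]
print("tin yellow area",s[i],"disp",R.T@(ray(c,u,v,46)[:2]-t))
E
done
```

```text
time: 5.25
tool_pos: [468.7, 161.7, 59.7]
tcp_rot: [0.963, 1.568, 0.087]
contact_force: [-4.2, 0.3, 23.6]
grip_width: 47.7
5.25 pos [468.723 161.699  59.662] F [-4.226  0.306 23.625] w 47.71354360591843
to go tool cm [-0.034 -0.049 -0.021] yaw err deg 0.21094400751555753 tilt [ 0.002  0.    -1.   ]
TCP in dispenser [-33.015  59.793]
tin yellow area [ 45  29  23  12 125] disp [ 4.525 28.136]
time: 5.8
tool_pos: [468.7, 161.7, 59.6]
tcp_rot: [0.951, 1.569, 0.075]
contact_force: [-5.2, -0.6, 22.8]
grip_width: 47.9
5.8 pos [468.725 161.673  59.642] F [-5.232 -0.604 22.789] w 47.86996761796497
to go tool cm [-0.036 -0.047 -0.023] yaw err deg 0.21086117276043126 tilt [ 0.002  0.    -1.   ]
TCP in dispenser [-33.031  59.771]
tin yellow area [ 45  29  23  12 124] disp [ 4.414 28.039]
```

View pics/f.png

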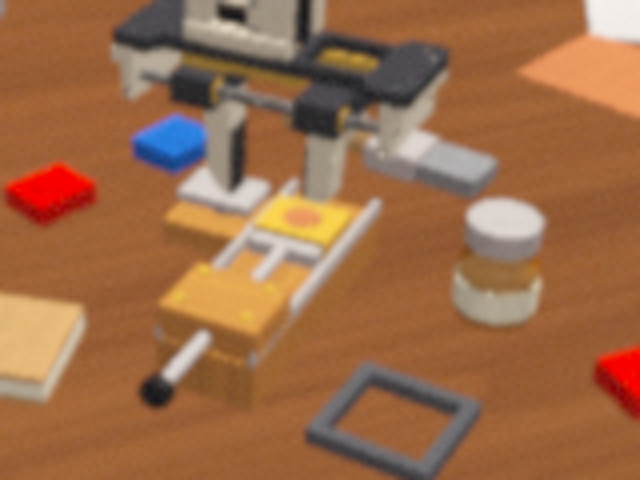

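```bash
python3 - <<'E'
from goal import *
print(R.T@(ray(np.load("scene0.npz"),270+302/4,140+217/4,46)[:2]-t))
from plant import workorder
rep(60);print(workorder.close_job())
E
```

```text
[ 0.833 29.651]
5.85 pos [468.693 161.704  59.647] F [-4.572  0.008 23.756] w 47.95365670832552
to go tool cm [-0.035 -0.046 -0.018] yaw err deg 0.20900109484593798 tilt [ 0.002  0.    -1.   ]
TCP in dispenser [-33.035  59.816]
the job is handed in; nothing more can be done
None
```

The tin is out and stopped on the runway, and I handed the job in at 5.85 s with both fingers still holding. I set the fingers about 48 mm apart along the dispenser's x. One went straight down onto the key while the other entered the runway about 60 mm along it, ahead of the tin.

**Key:** it is fully down. The fingertips are at about 34.6 mm, against 35 mm expected at the stop. The vertical force rose from 7 N to about 23 N over the last 2 mm commanded and held steady.

**Tin:** its centre is at about y = 29.7 mm, with the gate at 14 mm, so more than half of it is past the gate. Its front is at about 50 mm, well short of the open end at 82 mm. It was in the same place in two checks 0.55 s apart, pressing the finger with about 4–5 N sideways.

**Surroundings:** in the last picture the jar, the frame and the part of the booklet in view look unmoved. I saw only part of the brush and did not measure it again.

**Checks that disagreed:** a yellow colour mask put the tin's centre at x 4.4, y 28.0 mm, while the disc on its lid gave x 0.8, y 29.7 mm. I think the mask was thrown off by partial coverage. By either reading the tin is well inside the limits.

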